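# Set the plate shaker's clamping bar to its gauge with the thumbwheel

## Task

With a fingertip, press lightly on top of the plate shaker's knurled thumbwheel and roll it, stroke after stroke, so that the clamping bar closes towards the well plate until the bar's pointer lines up with the gauge clip on the scale rail. Move the bar by the wheel only, without touching the bar, and leave the well plate and everything else standing where it is, nothing lifted or carried. Finish with the hand clear of everything.

Things in the scene. Friction and masses are not known exactly. Their poses are not given: they have to be found in the camera images.
- shaker: Fixed plate shaker: white box 210 x 240 x 55 mm (x, y, z), dark deck on top. Origin on the bench; box spans x -105..105, y -130..110 mm. Its y axis runs from the thumbwheel end to the fixed fence (inner face y 90, top at 85 mm); its x axis points roughly away from the robot (yaw within 0.4 rad). Cheeks flank the wheel at y -113 and -77 mm: 6 mm thick, 34 mm long in x, tops 98 mm above the bench.
- wheel: Knurled steel thumbwheel, 56 mm in diameter, 22 mm wide. Origin at its centre, at (0, -95, 90) mm of the shaker; axle along the shaker's y (the frame's x and z spin with it). Rolling its top towards the shaker's +x (away from the robot) closes the bar towards the plate, rolling back opens it: 6 mm per radian, 0.21 mm per mm rolled at the rim. About 1 N at the rim turns it; it stays where left.
- wheel_top (a point): The highest point of the wheel's rim, straight above its axle: 118 mm above the bench, the highest point of the shaker, free from above. It does not spin with the wheel, but sinks with it when pressed.
- yoke (a joint): Spring travel of the carriage that bears wheel, gear box and bar, straight down: 0 m when free, 0.006 m at most. It takes about 1.5 N to start, then 0.9 N more per mm, and springs back. Pressed 2 to 5 mm down, the wheel is gripped by friction well enough to be rolled.
- bar: Aluminium clamping bar across the deck between wheel and plate, 140 mm long in the shaker's x, 12 mm thick in y plus a 3 mm rubber face towards the plate, 20 mm high, top 85 mm above the bench. Origin at its middle, at deck height (55 mm). It slides along the shaker's y, driven only by the wheel, and starts about 8 to 25 mm short of the gauge, on the wheel's side of it. The grey gear box lies between wheel and bar.
- pointer (a point): Tip of the bar's pointer: a steel finger 5 mm wide (y) and 5 mm high that sticks out from the bar's +x end just above the rail; the point is at the middle of its end, 88 mm in the shaker's +x from the bar's middle and 82 mm above the bench.
- gauge: Gauge clip on the scale rail at the shaker's far (+x) edge: black foot 16 x 16 x 8 mm with an upright steel blade 5 mm wide (y), 10 mm long (x), 22 mm high above the rail. Fixed, but elsewhere along the rail each time. Origin at the blade's middle on the rail's top (65 mm above the bench), axes parallel to the shaker's. Lined up: the pointer's tip has y = 0 here; negative y: still short.
- plate: Well plate with 24 wells, 128 x 86 x 14 mm, lying loose on the shaker's deck between bar and fence. Origin at the middle of its underside. It must not be moved.
- jar: Small lidded jar, 48 mm in diameter, 62 mm high, standing on the bench at the wheel end of the shaker; a bystander. Origin at the middle of its underside.
- reagent: Amber reagent bottle, 54 mm in diameter, 95 mm high, on the bench at the wheel end of the shaker; a bystander. Origin at the middle of its underside.
- beaker: Glass beaker, 60 mm across, 75 mm high, on the bench beyond the shaker; a bystander. Origin at the middle of its underside.
- specimen: White-lidded specimen pot, 58 mm in diameter, 58 mm high, on the bench beyond the shaker; a bystander. Origin at the middle of its underside.
- tipbox: Box of pipette tips, 122 x 84 x 63 mm, on the bench at the fence end of the shaker; a bystander. Origin at the middle of its underside.
- marker: Marker pen, 125 mm long, 15 mm thick, lying on the bench on the robot's side of the shaker; a bystander. Origin under its middle.

How it is judged:
By the outcome, as a careful person would: the job done as asked, in the order asked, and still so for the second after the job is handed in, with the robot touching nothing.
It also fails if it takes over 48 s, if anything falls off the work surface, if the arm or the gripper's body presses on something with over 40 N, if the wrist force passes 120 N, or if a joint passes its speed limit or range.

## Robot

A 6-joint arm with a two-finger parallel gripper is mounted at the origin on the work surface. World frame = base frame: x ahead of the robot, y to its left, z up, the work surface at z = 0. Lengths are in mm, angles in rad, forces in N, time in s.
With the tool pointing down it reaches from about 275 to 1000 mm from the base axis. Payload 8.4 kg.
Tool frame: the origin (TCP) lies on the mounting face of the last link; the fingertips stand 173 mm ahead of it and the grasp point (between the pads) lies 155 mm ahead of it; z points along the fingers, y is the line along which they close (so a half turn about z gives the same grasp; the last joint's range is limited). The gripper opens to 85 mm and grips with 20 to 120 N. Pads are 22 mm wide; open, the fingers measure 114 mm over their backs; the gripper's body (76 mm by 85 mm) begins 54 mm behind the grasp point. The pads swing forward as they close: fully open they stand 13 mm farther back than shut.
Start: joints at [-1.266, 0.353, 1.633, -0, 1.155, -0.002], TCP at [188.755, -595.82, 404.681] pointing down, gripper open.
Joint ranges: [-2.63, 2.63], [-0.92, 2.1], [0.06, 2.66], [-1.3, 4.44], [0, 2.69], [-3.02, 3.02]. Speed limits (rad/s): [2.22, 2.22, 2.79, 3.14, 3.14, 3.14].

## Interface

Orientations are given as [roll, pitch, yaw] about the fixed x, y, z axes, in that order (R = Rz(yaw) Ry(pitch) Rx(roll)).
In Python, from rig import r gives the robot as it stands.
- The arm moves only by the tool apply_moves, never from a script. Its argument "deltas" is a list of rows, each an object with "claw": the gripper command: -1 is fully open, 1 is shut, values between are in proportion; "delta_pos": the shift along the tool's x, y, z in cm, a list of three; "yaw": the turn about the tool's z in rad. In form: [{"claw": claw, "delta_pos": [tx, ty, tz], "yaw": yaw}, ...]. A call has 1 to 8 rows; each row shifts and turns the commanded pose from where the row before left it, along the tool's axes as they then stand; what a row does not reach is not made up. A row lasts 1/8 s, in which the tool goes at most 62.5 mm and 10.7 degrees, less where a joint would pass 70% of its speed; a pose out of reach is approached as far as the arm can. A call with a gripper value outside its range is refused whole. The fingers move at their own pace and stop on an object; "grip_force" is the grip in N (left out, the last holds). Time passes only in rows, so rows that do not move let the fingers close. It gives the time, the measured TCP pose, the force, the opening and the grip force at its end, in the units of the state.
- r.sense(): the state, without advancing time (a new reading comes with each control period).
- r.grab_frame(name): name is "side" or "top"; returns a dict with "img" (480x640x3 uint8, blue, green, red), "z_map" (480x640 float32, mm along the optical axis (not along the pixel's ray), 0 where there is no reading), "fx", "fy", "cx", "cy" (pixels), "dist" ([k1, k2, p1, p2, k3] as OpenCV has them; the pictures are not rectified), "eye" and "rotation" of the camera in the world. Camera axes: x right, y up, looking along -z (the intrinsics and any distortion apply to the point x, -y, -z); pixel columns grow to the right and rows downward; lengths in mm; the calibration is good to about 2 mm. A picture is of the moment at which its call begins.
- r.sign_off(): hands the job in; it is judged then, once.
The state is a dict: "clock": time; "qpos": joint angles; "qvel": joint speeds; "joint_efforts": joint torques, N m; "eef_pos": TCP position; "tcp_rot": TCP orientation; "contact_force": force on the tool from outside, world axes, zero at the start; "wrist_torque": the same for the moment, N m; "opening": opening from 0.0 (shut) to 1.0 (fully open); "grasp_force": force on a finger pad.
Only numpy, scipy, OpenCV 4.12 (cv2) and the standard library are available. Lean on these libraries where they do the work, as an engineer would, in place of code of your own. Each camera call takes 0.05 s, during which the arm holds its last target. There are 200 camera calls.

## Working session

There is one attempt and no reset: what is moved stays moved. The work goes in short steps, Python scripts to look and compute and a tool call to move; the robot and the scene stay as the last step left them, time stands still between calls to the robot, and variables do not carry over. Pictures are saved under pics/ and viewed, at most 10 in all, crops included, and the job is handed in when it is done.

Besides the shell and the picture viewer there is one more tool, called as a command line: name --argument value ..., lists and objects as JSON in quotes. apply_moves: Moves the arm, as the interface text tells. Its arguments: {"type":"object","properties":{"deltas":{"type":"array"},"grip_force":{"type":"number"}},"required":["deltas"]}

```bash
mkdir -p pics; ls; cat > h.py <<'E'
import numpy as np, cv2, pickle
from rig import r
def grab(n,save=None):
    f=r.grab_frame(n)
    if save: cv2.imwrite('pics/'+save,f['img'])
    return f
def K(f): return np.array([[f['fx'],0,f['cx']],[0,f['fy'],f['cy']],[0,0,1.]])
def rays(f,uv):
    u=cv2.undistortPoints(np.array(uv,float).reshape(-1,1,2),K(f),np.array(f['dist'],float)).reshape(-1,2)
    d=np.c_[u[:,0],-u[:,1],-np.ones(len(u))]
    return d@np.array(f['rotation']).T
def onplane(f,uv,z):
    d=rays(f,uv); e=np.array(f['eye']); return e+d*((z-e[2])/d[:,2])[:,None]
def pts(f,uv):
    uv=np.array(uv); z=f['z_map'][uv[:,1].astype(int),uv[:,0].astype(int)]
    return np.array(f['eye'])+rays(f,uv)*z[:,None]
def proj(f,P):
    p=(np.atleast_2d(P)-np.array(f['eye']))@np.array(f['rotation']); p=p*[1,-1,-1]
    return cv2.projectPoints(p.reshape(-1,1,3),np.zeros(3),np.zeros(3),K(f),np.array(f['dist'],float))[0].reshape(-1,2)
E
python3 - <<'E'
from h import *
for n in('side','top'):
    f=grab(n,n+'0.png'); pickle.dump(f,open(n+'0.pkl','wb')); print(n,f['eye'],np.round(f['rotation'],3).tolist(),f['fx'],f['dist'])
print(r.sense())
E
```

```text
pics
side [ 549.3883783  -453.76017549  656.22049413] [0.758, -0.008, -0.079] 481.1347929278692 [-0.13256967  0.          0.          0.          0.        ]
top [446.76792837  50.7619782  880.99015046] [0.236, -0.003, -1.393] 536.1942295302609 [0.02696732 0.         0.         0.         0.        ]
{'clock': 0.1, 'qpos': array([-1.26639856e+00,  3.53584434e-01,  1.63406005e+00,  6.88761947e-06,
        1.15519400e+00, -2.37994188e-03]), 'qvel': array([-9.40706284e-06, -8.29615493e-05, -1.88146189e-03, -6.91245367e-04,
        3.01322874e-04, -4.45662428e-04]), 'joint_efforts': array([ 1.74696510e-03, -6.06356978e+01, -3.42818892e+01, -7.61425304e-05,
        3.90201691e-03, -1.70729743e-05]), 'eef_pos': array([ 188.69278781, -595.61541437,  404.03303127]), 'tcp_rot': array([-3.14034684e+00, -9.26280631e-06,  3.06774916e-01]), 'contact_force': array([ 0.21490158,  0.50078095, -0.96709691]), 'wrist_torque': array([ 0.02413104, -0.00277864,  0.01553447]), 'grasp_force': 0.0, 'opening': 1.0003335567813525}
```

View pics/top0.png

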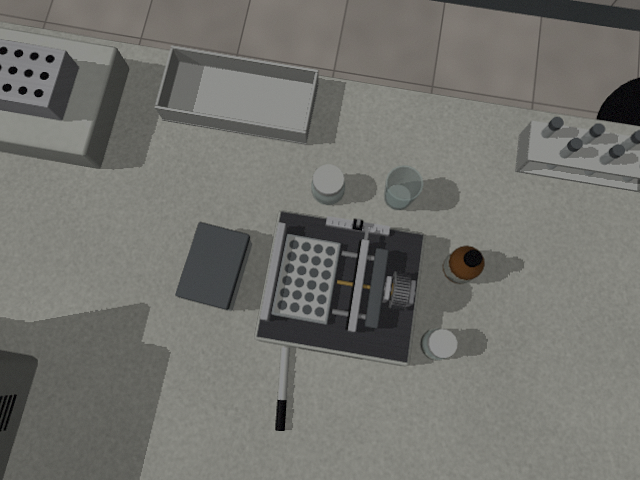

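View pics/side0.png

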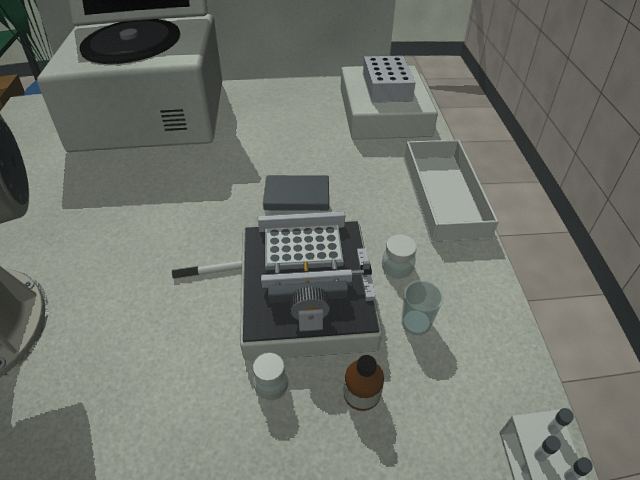

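The top view shows the deck at (260-420, 215-360), with the wheel near (402, 290), the pointer and gauge near (360, 225), the jar at (440, 345) and the reagent bottle at (465, 263). The side view shows the wheel at (310, 302) and the gauge near (362, 262).

```bash
cat >> h.py <<'E'
from scipy.spatial.transform import Rotation
_g=grab
def grab(n,save=None):
    f=_g(n,save); f['rotation']=Rotation.from_euler('xyz',f['rotation']).as_matrix(); return f
E
python3 - <<'E'
from h import *
for n in('top','side'):
    f=pickle.load(open(n+'0.pkl','rb')); f['rotation']=Rotation.from_euler('xyz',f['rotation']).as_matrix()
    v,u=np.mgrid[0:480,0:640]; uv=np.c_[u.ravel(),v.ravel()]
    P=pts(f,uv); ok=(f['z_map'].ravel()>0)
    bench=ok&(np.hypot(P[:,0]-500,P[:,1])<350)
    print(n,'bench z',np.percentile(P[bench,2],[10,25,50,75,90]))
    m=(ok&(P[:,2]>48)&(P[:,2]<130)&(np.hypot(P[:,0]-500,P[:,1])<600)).reshape(480,640).astype(np.uint8)
    k,lab,st,c=cv2.connectedComponentsWithStats(m)
    for i in range(1,k):
        if st[i,4]<150: continue
        q=P[(lab==i).ravel()]; R=cv2.minAreaRect(q[:,:2].astype(np.float32))
        print(i,st[i],np.round(R[0]),np.round(R[1]),round(R[2],1),'zmax',round(q[:,2].max(),1))
    x0,y0=(250,200) if n=='top' else (230,200)
    c=f['img'][y0:y0+165,x0:x0+185]
    cv2.imwrite(f'pics/{n}crop.png',cv2.resize(c,None,fx=3.6,fy=3.6,interpolation=cv2.INTER_CUBIC))
E
```

```text
top bench z [-2.38753705e+00 -1.33899034e+00 -1.41222332e-02  2.89172204e+00
  6.22358540e+01]
14 [  32   67   85   93 4082] [782. 520.] [ 88. 166.] 89.2 zmax 121.6
26 [ 525  117  115   63 4891] [ 860. -317.] [ 73. 184.] 0.1 zmax 105.9
29 [312 164  32  31 777] [735.  87.] [50. 51.] 75.0 zmax 62.8
30 [385 165  38  39 591] [745. -33.] [58. 59.] 45.8 zmax 78.6
31 [  255   210   169   155 19785] [570.  37.] [209. 238.] 0.8 zmax 121.3
32 [ 175  222   75   88 4308] [564. 239.] [ 85. 124.] 85.7 zmax 66.9
33 [449 245  36  35 944] [ 639. -150.] [52. 52.] 70.6 zmax 98.7
34 [428 329  30  29 685] [ 509. -128.] [41. 42.] 12.1 zmax 64.7
38 [   0  352   26   89 1253] [326. 486.] [125.  35.] 18.2 zmax 111.4
side bench z [-0.18131184  0.62534028  1.66038193 18.18484505 66.48780521]
1 [  99   75  116   60 3586] [279. 492.] [260.  94.] 23.4 zmax 130.0
2 [ 348   80   76   45 1714] [782. 519.] [ 89. 164.] 89.4 zmax 123.9
10 [407 140  92  87 810] [870. 268.] [263. 123.] 90.0 zmax 54.9
11 [ 263  175   66   36 2252] [563. 239.] [ 88. 122.] 85.5 zmax 68.0
12 [  241   211   141   135 15963] [569.  35.] [209. 237.] 0.9 zmax 122.2
13 [386 235  31  27 641] [735.  85.] [51. 51.] 6.1 zmax 63.6
14 [  0 266  24  59 621] [78. 15.] [85. 21.] 80.9 zmax 103.6
15 [404 281  40  40 929] [744. -34.] [59. 58.] 86.0 zmax 79.5
18 [253 353  31  33 807] [ 508. -128.] [42. 42.] 72.4 zmax 67.0
19 [ 345  355   39   43 1246] [ 638. -153.] [48. 53.] 77.9 zmax 99.2
20 [ 510  408   83   72 3942] [ 859. -275.] [99. 72.] 89.6 zmax 106.5
```

View pics/topcrop.png

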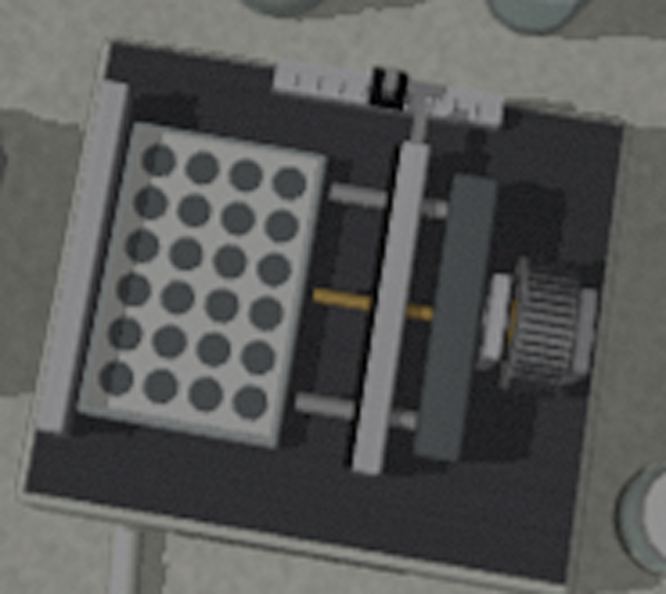

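View pics/sidecrop.png

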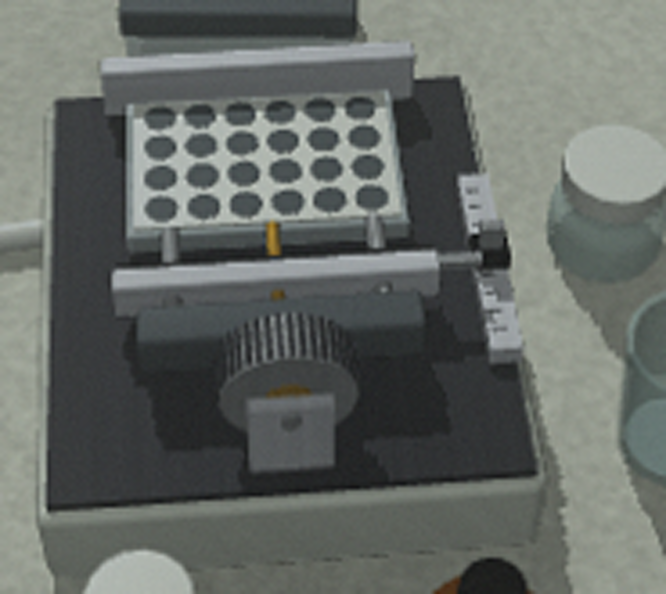

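apply_moves --deltas '[{"claw": 1,"delta_pos": [3.7,-2.9,0],"yaw": 0},{"claw": 1,"delta_pos": [3.7,-2.9,0],"yaw": 0},{"claw": 1,"delta_pos": [3.7,-2.9,0],"yaw": 0},{"claw": 1,"delta_pos": [3.7,-2.9,0],"yaw": 0},{"claw": 1,"delta_pos": [3.7,-2.9,0],"yaw": 0},{"claw": 1,"delta_pos": [3.7,-2.9,0],"yaw": 0},{"claw": 1,"delta_pos": [3.7,-2.9,0],"yaw": 0}]' --grip_force 20

```text
clock: 0.98
eef_pos: [374.9, -322.7, 404.5]
tcp_rot: [-3.141, 0.0, 0.307]
contact_force: [1.3, -0.2, -0.3]
opening: -0.001
grasp_force: 0.0
```

```bash
cat >> h.py <<'E'
O=np.array([570.,46.]); YAW=0.015
def sh(P):
    c,s=np.cos(YAW),np.sin(YAW); P=np.atleast_2d(P); d=P[:,:2]-O
    return np.c_[d@[c,s],d@[-s,c],P[:,2:]]
def wd(S):
    c,s=np.cos(YAW),np.sin(YAW); S=np.atleast_2d(np.array(S,float))
    return np.c_[O[0]+c*S[:,0]-s*S[:,1],O[1]+s*S[:,0]+c*S[:,1],S[:,2]]
def rectify(f,z,x0,x1,y0,y1,s):
    """brightness map of plane z in shaker coords, s px per mm; rows=x, cols=y"""
    xs=np.arange(x0,x1,1/s); ys=np.arange(y0,y1,1/s)
    X,Y=np.meshgrid(xs,ys,indexing='ij')
    q=proj(f,wd(np.c_[X.ravel(),Y.ravel(),np.full(X.size,z)])).reshape(*X.shape,2).astype(np.float32)
    return xs,ys,cv2.remap(f['img'],q[...,0],q[...,1],cv2.INTER_LINEAR)
E
python3 - <<'E'
from h import *
f=pickle.load(open('top0.pkl','rb')); f['rotation']=Rotation.from_euler('xyz',f['rotation']).as_matrix()
for z,(a,b) in ((84.5,(68,100)),(87,(84,108))):
    xs,ys,m=rectify(f,z,a,b,-30,30,1)
    g=m.mean(2)
    print('z',z,'ys',ys[0],ys[-1])
    for x,row in list(zip(xs,g))[::3]: print(int(x),' '.join('%d'%v for v in row))
big=[cv2.resize(rectify(f,z,60,115,-40,40,4)[2],None,fx=2,fy=2) for z in(84.5,)]
cv2.imwrite('pics/rect0.png',big[0])
E
```

```text
z 84.5 ys -30.0 29.0
68 116 88 52 40 40 42 46 46 45 45 46 47 47 48 47 46 46 48 47 45 48 47 46 47 47 47 47 47 48 47 47 45 46 46 45 46 47 47 47 46 46 46 46 47 47 46 46 47 48 46 44 44 45 46 47 47 45 45 46 46
71 43 45 46 47 46 45 46 48 47 47 48 47 46 44 45 46 48 47 45 45 46 47 47 46 47 47 47 45 46 46 45 46 46 44 44 45 47 47 46 49 48 47 45 45 47 46 46 45 45 44 46 46 44 46 46 45 45 45 45 47
74 44 46 47 47 46 47 48 46 47 47 47 47 47 47 47 48 49 50 49 48 48 47 47 47 48 48 49 49 49 49 48 47 47 47 48 48 49 48 46 47 48 46 46 48 46 45 47 46 46 48 48 47 46 46 45 48 47 45 45 45
77 46 45 45 45 45 46 47 46 46 46 46 47 46 45 45 46 46 45 46 46 46 45 44 45 45 43 45 45 46 45 45 44 44 45 45 46 47 46 46 46 46 45 45 46 46 44 44 45 47 47 46 46 46 46 45 45 45 47 46 44
80 59 59 59 59 58 55 54 56 60 61 61 59 59 60 56 56 57 59 59 58 58 58 59 59 57 55 57 60 58 57 57 57 57 55 56 57 57 57 57 56 58 59 58 57 56 57 56 54 56 58 58 57 55 53 54 56 55 53 51 52
83 91 92 98 80 27 26 27 24 21 18 15 13 18 23 28 31 26 35 61 87 109 119 119 118 117 115 115 118 117 114 115 114 115 114 114 114 115 116 114 113 115 116 115 114 113 
[... 2329 characters left out ...]
8 96 97 102 108 113 114 113 111 100 93 89 95 105 121 132 136 134 133 132 132 134 137 136 135 133 129 127 125 125 127 129 129 128 128 129 130 132 134 134 134 134 133 133 132 130 130 130 130 131 132 131 131 130 130
102 131 130 130 130 129 128 128 129 131 133 134 134 134 132 132 133 133 134 136 137 136 136 133 131 131 133 134 135 135 134 130 129 127 127 127 127 130 131 130 129 130 131 132 132 132 132 131 132 133 136 136 135 135 135 135 134 133 132 131 131
105 129 130 131 130 131 131 132 131 131 131 131 131 131 131 132 134 135 136 135 133 131 130 130 129 132 134 134 135 134 133 133 133 132 131 129 130 129 128 128 128 129 130 130 129 128 127 128 129 130 133 134 131 129 127 127 128 130 130 130 129
```

View pics/rect0.png

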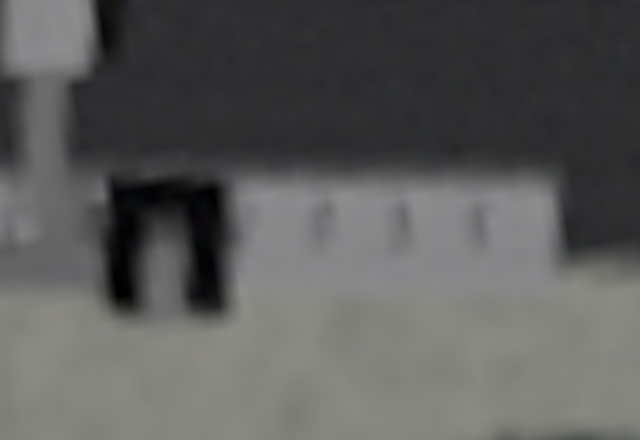

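The rectified view shows the pointer at y ≈ -34.5 (column 44) and the gauge blade at y ≈ -19.5 (column 167). The gap is about 15 mm, or roughly 71 mm of rim roll.

apply_moves --deltas '[{"claw": 1,"delta_pos": [4.3,-3.4,0],"yaw": 0},{"claw": 1,"delta_pos": [4.3,-3.4,0],"yaw": 0},{"claw": 1,"delta_pos": [4.3,-3.4,0],"yaw": 0},{"claw": 1,"delta_pos": [4.3,-3.4,0],"yaw": 0},{"claw": 1,"delta_pos": [4.3,-3.4,0],"yaw": 0},{"claw": 1,"delta_pos": [4.3,-3.4,0],"yaw": 0},{"claw": 1,"delta_pos": [0,0,0],"yaw": 0.146},{"claw": 1,"delta_pos": [0,0,0],"yaw": 0.146}]'

```text
clock: 1.98
eef_pos: [558.9, -50.7, 404.1]
tcp_rot: [-3.141, 0.001, 0.012]
contact_force: [-0.1, -0.9, 0.2]
opening: -0.002
grasp_force: 0.0
```

```bash
cat >> h.py <<'E'
def gap(f,show=False,lo=-50,hi=10):
    def cen(ys,p,c,w=5):
        m=abs(ys-c)<=w; q=p[m]-np.percentile(p[m],10); q[q<0.15*q.max()]=0
        return (ys[m]*q).sum()/q.sum()
    xs,ys,m=rectify(f,84.5,73,79,lo,hi,2); p=m.mean((0,2))
    yp=cen(ys,p,ys[p.argmax()])
    xs,ys,m=rectify(f,87,91,96,-27,-12,2); q=m.mean((0,2))
    # blade between the dark foot edges
    yb=cen(ys,q,-19.5,5)
    if show: print(np.round(p).astype(int).tolist(),np.round(q).astype(int).tolist())
    return yp,yb,yb-yp
E
python3 - <<'E'
from h import *
s=r.sense(); print(s['clock'],s['eef_pos'],s['tcp_rot'],s['contact_force'])
for n in('top','side'):
    f=pickle.load(open(n+'0.pkl','rb')); f['rotation']=Rotation.from_euler('xyz',f['rotation']).as_matrix()
    print(n,gap(f,True))
    v,u=np.mgrid[200:360,230:430]; P=pts(f,np.c_[u.ravel(),v.ravel()]); S=sh(P)
    w=S[(S[:,2]>112)&(S[:,2]<126)&(abs(S[:,0])<40)]; print('wheel',len(w),w.mean(0),w[:,0].min(),w[:,0].max(),w[:,2].max())
    w=S[(S[:,2]>80)&(S[:,2]<90)&(S[:,1]>85)&(abs(S[:,0])<110)]; print('fence',w.min(0),w.max(0),np.polyfit(w[:,0],w[:,1],1))
f=pickle.load(open('top0.pkl','rb')); f['rotation']=Rotation.from_euler('xyz',f['rotation']).as_matrix()
print(sh(onplane(f,[[403.3,290.3]],112)))
E
```

```text
1.975 [558.8831365  -50.71882724 404.08444048] [-3.14148960e+00  1.16224601e-03  1.17677378e-02] [-0.0646002  -0.91169308  0.15254921]
[47, 46, 46, 46, 46, 46, 46, 46, 46, 46, 46, 46, 46, 46, 46, 46, 46, 46, 46, 45, 44, 44, 47, 55, 63, 73, 84, 96, 103, 106, 108, 108, 106, 103, 98, 88, 77, 65, 56, 49, 45, 45, 45, 46, 46, 47, 47, 47, 46, 46, 47, 48, 48, 48, 47, 46, 46, 47, 47, 47, 47, 47, 47, 47, 47, 47, 47, 47, 46, 47, 47, 48, 48, 48, 48, 47, 48, 48, 47, 47, 47, 47, 46, 46, 46, 46, 47, 47, 47, 47, 46, 46, 47, 47, 47, 47, 47, 47, 47, 47, 47, 46, 46, 46, 46, 46, 46, 47, 47, 47, 47, 47, 47, 47, 47, 47, 46, 46, 47, 47] [67, 43, 18, 5, 3, 3, 9, 24, 40, 57, 72, 87, 99, 104, 107, 108, 105, 102, 97, 85, 71, 54, 36, 21, 9, 6, 6, 7, 21, 42]
top (np.float64(-34.69568525830864), np.float64(-19.586303263417275), np.float64(15.109381994891368))
wheel 358 [ -0.51392551 -93.71478438 116.00328008] -18.842102883943088 18.690622581851656 121.26160090033227
fence [-73.65206618  90.36555169  80.05599482] [ 75.42104631 103.03511561  89.01627686] [-3.41105229e-03  9.65234743e+01]
[55, 55, 54, 54, 54, 54, 53
[... 275 characters left out ...]
56, 56, 56, 56, 56, 56, 56, 56, 56, 56, 56, 56, 56, 56, 56, 56, 56, 56, 56, 56, 56, 56, 56, 56, 56, 56, 57, 57, 57, 57, 57, 56, 56, 56, 56, 57, 57, 57, 57, 56, 56, 56, 56, 56, 55, 55, 55] [71, 71, 71, 71, 71, 71, 71, 70, 69, 68, 68, 74, 82, 90, 99, 104, 108, 112, 116, 120, 123, 126, 129, 134, 141, 147, 154, 158, 159, 160]
side (np.float64(-32.80844868735083), np.float64(-16.989307100085547), np.float64(15.819141587265285))
wheel 385 [ -1.58953531 -95.7602427  116.71611008] -21.520280131412974 19.381785184697655 122.15806441739733
fence [-74.55811399  87.98835667  80.0462284 ] [ 73.70324047 104.54290237  89.0831273 ] [-5.62863161e-03  9.46549064e+01]
[[ -3.02989479 -97.76305456 112.        ]]
```

apply_moves --deltas '[{"claw": 1,"delta_pos": [0,-0.15,4],"yaw": 0},{"claw": 1,"delta_pos": [0,0,4],"yaw": 0},{"claw": 1,"delta_pos": [0,0,2.5],"yaw": 0},{"claw": 1,"delta_pos": [0,0,0],"yaw": 0},{"claw": 1,"delta_pos": [0,0,0],"yaw": 0}]'

```text
clock: 2.6
eef_pos: [559.1, -50.2, 300.5]
tcp_rot: [3.142, -0.001, 0.015]
contact_force: [0.7, -0.0, -0.0]
opening: -0.001
grasp_force: 0.0
```

```bash
python3 - <<'E'
from h import *
f=grab('top'); g=grab('side','side1.png')
print(gap(f),gap(g)); s=r.sense(); print(s['eef_pos'],s['contact_force'])
c=g['img'][200:365,230:415]; cv2.imwrite('pics/s1.png',cv2.resize(c,None,fx=3.6,fy=3.6,interpolation=cv2.INTER_CUBIC))
E
```

```text
(np.float64(-34.70552247328493), np.float64(-19.46606361420306), np.float64(15.239458859081871)) (np.float64(-32.81290446185286), np.float64(-17.008282278193782), np.float64(15.804622183659077))
[559.21942192 -50.248512   300.99685112] [ 0.76647112 -0.32339366 -0.97697711]
```

View pics/s1.png

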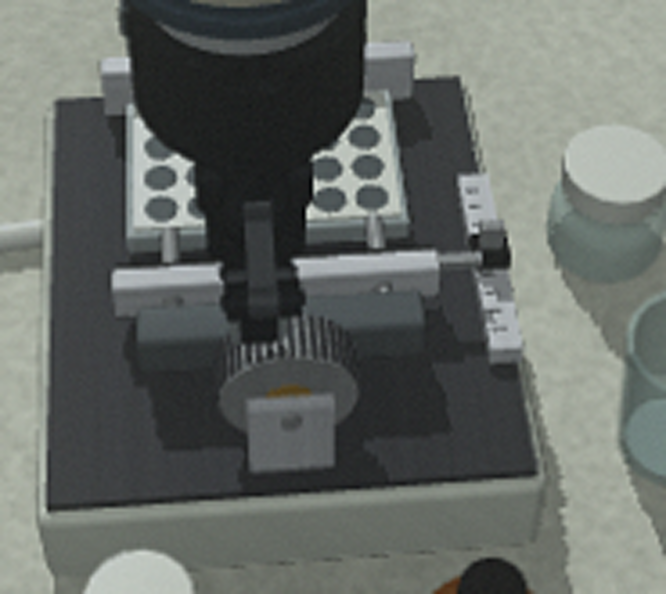

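The shut fingertips stand just above the robot side of the wheel top, at about (260, 330) in the crop. The pointer and gauge at (490, 255) stay visible.

apply_moves --deltas '[{"claw": 1,"delta_pos": [0,-0.1,0.7],"yaw": 0},{"claw": 1,"delta_pos": [0,0,0.3],"yaw": 0},{"claw": 1,"delta_pos": [0,0,0.2],"yaw": 0},{"claw": 1,"delta_pos": [0,0,0.1],"yaw": 0},{"claw": 1,"delta_pos": [0,0,0],"yaw": 0}]'

```text
clock: 3.32
eef_pos: [558.8, -49.2, 287.0]
tcp_rot: [-3.142, -0.0, 0.015]
contact_force: [-1.5, 0.8, 5.1]
opening: 0.004
grasp_force: 2.7
```

apply_moves --deltas '[{"claw": 1,"delta_pos": [0.4,0,0],"yaw": 0},{"claw": 1,"delta_pos": [0.4,0,0],"yaw": 0},{"claw": 1,"delta_pos": [0.4,0,0],"yaw": 0},{"claw": 1,"delta_pos": [0.4,0,0],"yaw": 0},{"claw": 1,"delta_pos": [0.4,0,0],"yaw": 0},{"claw": 1,"delta_pos": [0.2,0,0],"yaw": 0},{"claw": 1,"delta_pos": [0,0,0],"yaw": 0}]'

```text
clock: 4.2
eef_pos: [581.2, -48.9, 287.2]
tcp_rot: [3.142, -0.001, 0.015]
contact_force: [1.2, 0.4, 6.5]
opening: -0.002
grasp_force: 2.7
```

```bash
python3 - <<'E'
from h import *
print(gap(grab('top')),gap(grab('side'))); s=r.sense(); print(s['eef_pos'],s['contact_force'])
E
```

```text
(np.float64(-29.61936731412679), np.float64(-19.59148242427709), np.float64(10.027884889849702)) (np.float64(-31.10093832736334), np.float64(-17.02419462046351), np.float64(14.07674370689983))
[581.13377512 -48.88706649 287.21746778] [0.0591661  1.54116494 6.05894814]
```

apply_moves --deltas '[{"claw": 1,"delta_pos": [0,0,-1.2],"yaw": 0},{"claw": 1,"delta_pos": [0,0,-0.3],"yaw": 0},{"claw": 1,"delta_pos": [-1.1,0,0],"yaw": 0},{"claw": 1,"delta_pos": [-1.1,0,0],"yaw": 0},{"claw": 1,"delta_pos": [0,0,0.8],"yaw": 0},{"claw": 1,"delta_pos": [0,0,0.4],"yaw": 0},{"claw": 1,"delta_pos": [0,0,0.3],"yaw": 0},{"claw": 1,"delta_pos": [0,0,0],"yaw": 0}]'

```text
clock: 5.3
eef_pos: [558.9, -49.2, 286.6]
tcp_rot: [-3.142, 0.0, 0.015]
contact_force: [-1.0, -0.1, 5.4]
opening: -0.003
grasp_force: 3.0
```

apply_moves --deltas '[{"claw": 1,"delta_pos": [0.4,0,0],"yaw": 0},{"claw": 1,"delta_pos": [0.4,0,0],"yaw": 0},{"claw": 1,"delta_pos": [0.4,0,0],"yaw": 0},{"claw": 1,"delta_pos": [0.4,0,0],"yaw": 0},{"claw": 1,"delta_pos": [0.4,0,0],"yaw": 0},{"claw": 1,"delta_pos": [0.2,0,0],"yaw": 0},{"claw": 1,"delta_pos": [0,0,0],"yaw": 0}]'

```text
clock: 6.18
eef_pos: [581.6, -48.9, 287.1]
tcp_rot: [3.141, -0.002, 0.015]
contact_force: [-0.0, -0.4, 5.0]
opening: -0.005
grasp_force: 2.7
```

apply_moves --deltas '[{"claw": 1,"delta_pos": [0,0,-1.2],"yaw": 0},{"claw": 1,"delta_pos": [0,0,-0.3],"yaw": 0},{"claw": 1,"delta_pos": [-1.1,0,0],"yaw": 0},{"claw": 1,"delta_pos": [-1.1,0,0],"yaw": 0},{"claw": 1,"delta_pos": [0,0,0],"yaw": 0}]'

```text
clock: 6.8
eef_pos: [557.3, -49.2, 301.3]
tcp_rot: [-3.141, 0.001, 0.015]
contact_force: [0.7, -0.6, 0.6]
opening: 0.001
grasp_force: 0.0
```

```bash
python3 - <<'E'
from h import *
print(gap(grab('top'),True),gap(grab('side'),True)); s=r.sense(); print(s['eef_pos'],s['contact_force'])
E
```

```text
[34, 34, 33, 32, 31, 31, 31, 32, 34, 36, 39, 42, 46, 47, 48, 48, 47, 47, 47, 48, 48, 48, 47, 47, 46, 46, 47, 48, 48, 49, 48, 48, 48, 48, 48, 48, 48, 48, 47, 47, 47, 49, 53, 59, 69, 80, 91, 100, 106, 110, 111, 110, 108, 104, 97, 89, 76, 63, 50, 46, 46, 46, 47, 47, 48, 47, 47, 47, 47, 48, 48, 49, 49, 49, 49, 49, 48, 48, 48, 48, 49, 49, 49, 49, 49, 49, 48, 49, 49, 49, 48, 48, 48, 48, 48, 47, 47, 47, 47, 47, 47, 48, 48, 48, 48, 48, 48, 47, 48, 48, 47, 47, 47, 47, 48, 48, 48, 48, 48, 48] [68, 43, 17, 4, 3, 4, 10, 24, 40, 57, 73, 89, 102, 106, 109, 110, 108, 104, 100, 87, 72, 54, 37, 23, 10, 7, 6, 6, 19, 41]
[60, 60, 59, 59, 59, 59, 59, 59, 59, 59, 60, 60, 59, 59, 59, 59, 60, 60, 60, 59, 59, 59, 59, 60, 60, 60, 60, 60, 60, 60, 60, 60, 60, 60, 60, 60, 60, 60, 60, 61, 64, 67, 70, 73, 74, 75, 76, 78, 88, 100, 113, 125, 130, 132, 135, 137, 132, 121, 109, 98, 87, 80, 72, 65, 61, 60, 60, 60, 60, 60, 59, 59, 59, 59, 60, 60, 61, 61, 60, 60, 59, 59, 59, 60, 60, 60, 60, 61, 61, 61, 61, 61, 61, 61, 61, 61, 61, 62, 62, 61, 60, 60, 60, 60, 60, 60, 60, 60, 60, 60, 60, 60, 60, 61, 61, 60, 60, 60, 61, 60] [77, 77, 77, 77, 77, 77, 77, 76, 75, 75, 74, 81, 90, 99, 108, 115, 119, 123, 128, 131, 135, 139, 143, 149, 155, 162, 169, 174, 175, 175]
(np.float64(-24.88241168393459), np.float64(-19.52578068264343), np.float64(5.356631001291159)) (np.float64(-23.075786896252122), np.float64(-16.992034203420342), np.float64(6.08375269283178))
[558.51023853 -49.22904967 301.71190004] [ 0.64220503 -0.06049068  0.61514555]
```

apply_moves --deltas '[{"claw": 1,"delta_pos": [0,0,0.8],"yaw": 0},{"claw": 1,"delta_pos": [0,0,0.4],"yaw": 0},{"claw": 1,"delta_pos": [0,0,0.3],"yaw": 0},{"claw": 1,"delta_pos": [0,0,0],"yaw": 0}]'

```text
clock: 7.4
eef_pos: [558.8, -49.2, 286.7]
tcp_rot: [3.142, 0.0, 0.015]
contact_force: [-1.4, -0.4, 5.0]
opening: 0.002
grasp_force: 2.9
```

apply_moves --deltas '[{"claw": 1,"delta_pos": [0.4,0,0],"yaw": 0},{"claw": 1,"delta_pos": [0.4,0,0],"yaw": 0},{"claw": 1,"delta_pos": [0.4,0,0],"yaw": 0},{"claw": 1,"delta_pos": [0.4,0,0],"yaw": 0},{"claw": 1,"delta_pos": [0.3,0,0],"yaw": 0},{"claw": 1,"delta_pos": [0,0,0],"yaw": 0},{"claw": 1,"delta_pos": [0,0,-1.2],"yaw": 0},{"claw": 1,"delta_pos": [0,0,-0.3],"yaw": 0}]'

```text
clock: 8.4
eef_pos: [577.8, -48.9, 302.5]
tcp_rot: [3.142, -0.001, 0.015]
contact_force: [0.5, 0.5, -0.3]
opening: -0.0
grasp_force: 0.0
```

apply_moves --deltas '[{"claw": 1,"delta_pos": [-1.1,0,0],"yaw": 0},{"claw": 1,"delta_pos": [0,0,0],"yaw": 0}]'

```text
clock: 8.65
eef_pos: [565.4, -49.0, 301.3]
tcp_rot: [-3.141, 0.002, 0.015]
contact_force: [-0.2, -0.6, -0.6]
opening: -0.002
grasp_force: 0.0
```

```bash
cat >> h.py <<'E'
def edges(f):
    "half-level edges of pointer and blade in the top view"
    out=[]
    for z,a,b,c0 in((84.5,73,79,None),(87,91,96,-19.5)):
        xs,ys,m=rectify(f,z,a,b,-50,10,5); p=m.mean((0,2))
        k=p.argmax() if c0 is None else abs(ys-c0).argmin()
        w=p[max(k-35,0):k+35]; bg=np.percentile(w,5); h=(p[k-3:k+4].mean()+bg)/2
        i=k
        while p[i]>h:i-=1
        j=k
        while p[j]>h:j+=1
        out+=[ys[i]+.2*(h-p[i])/(p[i+1]-p[i]),ys[j-1]+.2*(p[j-1]-h)/(p[j-1]-p[j])]
    o=np.round(out,2); return o,'near-edge gap',o[2]-o[0],'far',o[3]-o[1]
E
python3 - <<'E'
from h import *
f=grab('top'); print(gap(f),edges(f)); s=r.sense(); print(s['eef_pos'],s['contact_force'])
f=pickle.load(open('top0.pkl','rb')); f['rotation']=Rotation.from_euler('xyz',f['rotation']).as_matrix(); print(edges(f))
E
```

```text
(np.float64(-20.953565748723527), np.float64(-19.584368185122365), np.float64(1.369197563601162)) (array([-23.62, -18.21, -22.48, -16.6 ]), 'near-edge gap', np.float64(1.1400000000000006), 'far', np.float64(1.6099999999999994))
[565.92183949 -49.03814469 301.44629041] [ 0.20632705  1.31205663 -0.42770031]
(array([-37.36, -31.95, -22.55, -16.54]), 'near-edge gap', np.float64(14.809999999999999), 'far', np.float64(15.41))
```

apply_moves --deltas '[{"claw": 1,"delta_pos": [0,0,0.8],"yaw": 0},{"claw": 1,"delta_pos": [0,0,0.4],"yaw": 0},{"claw": 1,"delta_pos": [0,0,0.3],"yaw": 0},{"claw": 1,"delta_pos": [0,0,0],"yaw": 0},{"claw": 1,"delta_pos": [0.3,0,0],"yaw": 0},{"claw": 1,"delta_pos": [0.25,0,0],"yaw": 0},{"claw": 1,"delta_pos": [0,0,0],"yaw": 0},{"claw": 1,"delta_pos": [0,0,0],"yaw": 0}]'

```text
clock: 9.7
eef_pos: [572.7, -49.0, 287.0]
tcp_rot: [3.141, -0.001, 0.015]
contact_force: [0.5, 0.7, 5.5]
opening: 0.004
grasp_force: 2.9
```

apply_moves --deltas '[{"claw": 1,"delta_pos": [0,0,-1.2],"yaw": 0},{"claw": 1,"delta_pos": [0,0,-0.3],"yaw": 0},{"claw": 1,"delta_pos": [0,0,0],"yaw": 0}]'

```text
clock: 10.07
eef_pos: [572.2, -49.0, 302.0]
tcp_rot: [3.142, -0.0, 0.015]
contact_force: [-0.9, 0.1, -0.2]
opening: 0.002
grasp_force: 0.0
```

```bash
python3 - <<'E'
from h import *
f=grab('top'); print(gap(f),edges(f)); print(gap(f)); g=grab('side')
c=g['img'][250:290,320:385]; cv2.imwrite('pics/s2.png',cv2.resize(c,None,fx=10,fy=10,interpolation=cv2.INTER_CUBIC))
E
```

```text
(np.float64(-19.70784128483703), np.float64(-19.518519602106498), np.float64(0.18932168273053307)) (array([-22.31, -17.02, -22.53, -16.54]), 'near-edge gap', np.float64(-0.22000000000000242), 'far', np.float64(0.4800000000000004))
(np.float64(-19.70784128483703), np.float64(-19.518519602106498), np.float64(0.18932168273053307))
```

View pics/s2.png

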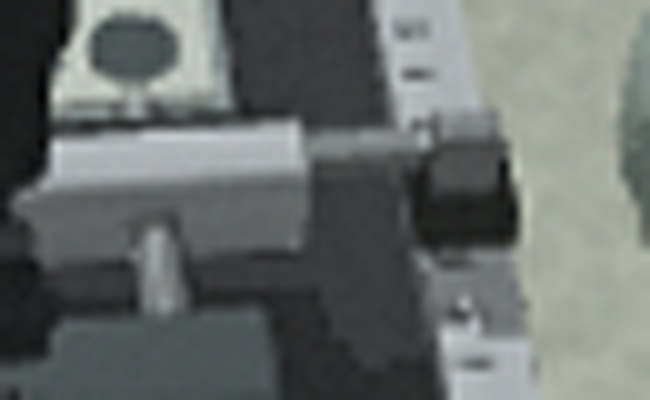

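The pointer at (370, 145) now meets the blade at (465, 125), lined up to about 0.2 mm in the top view. Retreat straight up.

apply_moves --deltas '[{"claw": 1,"delta_pos": [0,0,-4],"yaw": 0},{"claw": 1,"delta_pos": [0,0,-4],"yaw": 0},{"claw": 1,"delta_pos": [0,0,-3],"yaw": 0},{"claw": 1,"delta_pos": [0,0,0],"yaw": 0},{"claw": 1,"delta_pos": [0,0,0],"yaw": 0}]'

```text
clock: 10.8
eef_pos: [571.8, -49.0, 410.8]
tcp_rot: [-3.141, 0.001, 0.015]
contact_force: [-0.4, 0.1, -0.2]
opening: 0.005
grasp_force: 0.0
```

```bash
python3 - <<'E'
from h import *
f=grab('top'); print(gap(f),edges(f)); print(r.sense()['eef_pos']); print(r.sign_off())
E
```

```text
(np.float64(-19.70439517697394), np.float64(-19.588822557741903), np.float64(0.11557261923203654)) (array([-22.32, -17.  , -22.55, -16.54]), 'near-edge gap', np.float64(-0.23000000000000043), 'far', np.float64(0.46000000000000085))
[571.71670885 -48.94246026 410.39033619]
the job is handed in; nothing more can be done
None
```

The job is handed in at about 11 s on the robot's clock: I rolled the thumbwheel in four light strokes (5–6.5 N), the pointer measures within about 0.2 mm of the gauge clip in the top view, and the hand is well clear above the shaker.

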